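Set a vase under the swing-arm inspection lamp

ROBOT

A 6-joint arm with a two-finger parallel gripper is mounted at the origin on the work surface. World frame = base frame: x ahead of the robot, y to its left, z up, the work surface at z = 0. Lengths are in mm, angles in rad, forces in N, time in s.
With the tool pointing down it reaches from about 275 to 1000 mm from the base axis. Payload 8.4 kg.
Tool frame: the origin (TCP) lies midway between the tips of the shut fingers; the grasp point (between the pads) lies 19 mm behind it; z points along the fingers, x is the direction in which the jaws open and shut, and the axes are right-handed (so a half turn about z gives the same grasp; the last joint's range is limited). The gripper opens to 85 mm and grips with 20 to 120 N. Pads are 22 mm wide; open, the fingers measure 114 mm over their backs; the gripper's body (76 mm by 85 mm) begins 54 mm behind the grasp point. The pads swing forward as they close: fully open they stand 13 mm farther back than shut.
Start: joints at [-0.002, 0.353, 1.633, -0, 1.155, -0.002], TCP at [625.002, -0, 231.281] pointing down, gripper open.
Joint ranges: [-2.63, 2.63], [-0.92, 2.1], [0.06, 2.66], [-1.3, 4.44], [0, 2.69], [-3.02, 3.02]. Speed limits (rad/s): [2.22, 2.22, 2.79, 3.14, 3.14, 3.14].

INTERFACE

Orientations are given as [roll, pitch, yaw] about the fixed x, y, z axes, in that order (R = Rz(yaw) Ry(pitch) Rx(roll)).
In Python, from rig import sense, grab_frame, camera_model, job gives the robot as it stands.
- The arm moves only by the tool arm_command, never from a script. Its argument "plan" is a list of rows, each an object with "translation": the shift along the tool's x, y, z in cm, a list of three; "twist": the turn about the tool's z in rad; "gripper": the opening, from 0 (shut) to 1 (fully open). A call has exactly 5 rows; each row is the pose to reach, as a shift and turn from the pose measured when the call began, along the tool's axes at that moment; what a row does not reach only later rows make up. A row lasts 1/12 s, in which the tool goes at most 41.7 mm and 7.16 degrees, less where a joint would pass 70% of its speed; a pose out of reach is approached as far as the arm can. A call with a gripper value outside its range is refused whole. The fingers move at their own pace and stop on an object; "squeeze" is the grip in N (left out, the last holds). Time passes only in rows, so rows that repeat a pose let the fingers close, or fill a call up. It gives the time, the measured TCP pose, the force and the opening at its end, in the units of the state.
- sense(): the state, without advancing time (a new reading comes with each control period).
- grab_frame(name): name is "scene" or "side" or "wrist"; returns the picture (400x640x3 uint8, blue, green, red); there is no depth.
- camera_model(name): a dict with "fx", "fy", "cx", "cy" (pixels), "pose" (4x4, takes a point from camera to world coordinates). Camera axes: x right, y down, z forward; pixel columns grow to the right and rows downward; lengths in mm; the calibration is good to about 2 mm. A picture is of the moment at which its call begins: read the wrist's pose just before it. camera_model takes no time and is no camera call; for the wrist camera it gives the pose at the moment of the call.
- job.sign_off(): hands the job in, once; it reports no verdict.
The state is a dict: "clock": time; "qpos": joint angles; "qvel": joint speeds; "joint_efforts": joint torques, N m; "eef_pos": TCP position; "tcp_rot": TCP orientation; "contact_force": force on the tool from outside, world axes, zero at the start; "wrist_torque": the same for the moment, N m; "opening": opening from 0.0 (shut) to 1.0 (fully open).
Only numpy, scipy, OpenCV 4.12 (cv2) and the standard library are available. Lean on these libraries where they do the work, as an engineer would, in place of code of your own. Each camera call takes 0.05 s, during which the arm holds its last target.

TASK

The inspection lamp is over the cork pad and in the way: swing its arm well aside so that no part of the lamp head is over the pad, then stand the narrow-necked vase upright in the middle of the pad, set down gently and let go. Then swing the lamp back so that its head is centred over the vase, for checking it for chips. The lamp must not touch the vase, the vase must not be tipped, and the mug, the jar and the plates stay where they are.

Things in the scene. Friction and masses are not known exactly. Their poses are not given: they have to be found in the camera images.
- lamp_base: Fixed foot and post of the inspection lamp: dark round foot 120 mm across and 18 mm high (30 mm at the post's collar), aluminium post 20 mm thick. Origin: on the counter, on the post's axis, which is the vertical axis about which the arm turns. The arm hub on top reaches up to 192 mm, 32 mm across. At joint 0 the arm points along this body's -x axis.
- lamp_arm (a joint): Turning angle of the lamp arm about the vertical post, rad, range -1.4 to 1.4. Positive is counter-clockwise seen from above: 0 is the arm along the foot's own -x axis (roughly towards the robot); growing moves the head to the robot's right (-y). It turns stiffly (about 1 N at the head) and stays where it is left. The arm is a 16 mm thick level tube, axis 172 mm above the counter.
- lamp_head (a point): Middle of the underside of the lamp head, 155 mm above the counter, 280 mm from the post's axis. The head is a white flat disc 110 mm across, 25 mm thick (156 to 181 mm high), at the end of the arm.
- lamp_knob (a point): Grip point of the lamp's knob: an upright black round pin, 22 mm in diameter, standing in the middle of the top of the head, from 181 to 233 mm above the counter (lowest 5 mm has a 32 mm wide collar); this point is on its axis, 210 mm above the counter.
- pad_centre (a point): Middle of the top face of the fixed round cork pad, 120 mm across and 6 mm thick, with a thin dark circle 64 mm across drawn on it. It lies on the counter on the head's path, 280 mm from the post's axis, and is where the lamp head hangs roughly over at the start.
- vase: Small blue-glazed ceramic bud vase, 115 mm tall, loose, about 0.15 to 0.31 kg, solid of revolution: foot 52 mm, belly 62 mm across at 35 mm height, slim neck 25 to 28 mm in diameter from 70 to 105 mm height, lip 36 mm at the top. Origin: middle of the underside, z up along its axis. It stands on the counter left or right of the pad, in the place that the mug does not have.
- mug: Bystander: blue-glazed ceramic mug, 76 mm across, 85 mm tall, with a handle at its +y side. Origin: middle of its underside. Stands on the other side of the pad from the vase.
- jar: Bystander: glass candle jar with a wooden cap, 72 mm across, 85 mm tall, standing beyond and outside the vase or the mug. Origin: middle of its underside.
- plates: Bystander: stack of four white side plates, 140 mm across, 46 mm high, 1.2 kg, standing beyond and outside, on the side that the jar does not have. Origin: middle of its underside.
- pad: The cork pad as a fixed body. Origin: on the counter on the axis of the lamp's post, not on the cork disc; the disc's middle lies at -280 mm along its x axis.
Things that resemble listed ones, but are neither listed nor needed, are in the scene too. What is shaped like the vase but yellow is not meant.

How it is judged (in metres and radians):
On the way, in this order (a step that is already met when the one before it is completed fails the run):
1. the lamp head is swung aside, no longer over the pad (horizontal distance between lamp_head and pad_centre above 0.12 m), for 0.2 s.
2. the vase stands upright in the middle of the pad, let go, with the lamp still aside (horizontal distance between vase and pad_centre below 0.025 m and height (world z) of vase between 0.003 and 0.011 m and angle between vase's own z axis and vertical below 0.1 rad and horizontal distance between lamp_head and pad_centre above 0.12 m and contact force between the fingers and vase below 0.1 N and linear speed of vase below 0.02 m/s), for 0.2 s.
At the end, for the whole second after the job is handed in: The vase stands upright (within 0.1 rad) on the cork pad, within 25 mm of its middle, and the middle of the lamp head is within 30 mm (level distance) of the vase's axis; vase and lamp are at rest and let go (horizontal distance between vase and pad_centre below 0.025 m and height (world z) of vase between 0.003 and 0.011 m and angle between vase's own z axis and vertical below 0.1 rad and horizontal distance between lamp_head and vase below 0.03 m and linear speed of vase below 0.02 m/s and velocity of joint lamp_arm between -0.05 and 0.05 rad/s); the robot touches nothing.
It fails at once if the vase is tipped by more than 0.5 rad (angle between vase's own z axis and vertical above 0.5 rad).
It fails at once if the lamp touches the vase (contact force between lamp_base and vase above 0.3 N).
It fails at once if the vase is set down hard: more than 40 N on the pad (contact force between vase and pad above 40 N).
It fails at once if the mug, the jar or the plates are moved by more than 20 mm (distance of any of mug, jar, plates from where it was at the start of the episode above 0.02 m).
It also fails if it takes over 67 s, if anything falls off the work surface, if the arm or the gripper's body presses on something with over 40 N, if the wrist force passes 120 N, or if a joint passes its speed limit or range.

## Working session

There is one attempt and no reset: what is moved stays moved. The work goes in short steps, Python scripts to look and compute and a tool call to move; the robot and the scene stay as the last step left them, time stands still between calls to the robot, and variables do not carry over. Pictures are saved under pics/ and viewed, and the job is handed in when it is done.

Besides the shell and the picture viewer there is one more tool, called after ">>>" in YAML: its name, and indented under it one key for each argument. arm_command: Moves the arm, as the interface text tells. Its arguments: {"type":"object","properties":{"plan":{"type":"array","items":{"type":"object","properties":{"translation":{"type":"array","items":{"type":"number"}},"twist":{"type":"number"},"gripper":{"type":"number"}}}},"squeeze":{"type":"number"}},"required":["plan"]}

```bash
mkdir -p pics; ls
python3 - <<'E'
from rig import sense, grab_frame, camera_model, job
import cv2
print(sense())
for n in ("scene","side","wrist"):
    m=camera_model(n); print(n,m)
    cv2.imwrite(f"pics/{n}0.png",grab_frame(n))
E
```

```text
pics
{'clock': 0.0, 'qpos': array([-2.40535761e-03,  3.53623046e-01,  1.63415978e+00, -2.14103631e-05,
        1.15517836e+00, -2.43682249e-03]), 'qvel': array([ 0.00011331,  0.00021421, -0.00177609, -0.0007964 ,  0.00024229,
        0.0002465 ]), 'joint_efforts': array([-2.03471049e-03, -6.05236173e+01, -3.42063046e+01, -2.62302356e-04,
        9.48130677e-03,  3.61521288e-06]), 'eef_pos': array([ 6.24517505e+02, -8.89919285e-03,  2.30566376e+02]), 'tcp_rot': array([3.14157641e+00, 1.36858482e-03, 4.01117206e-05]), 'contact_force': array([ 0.2088256 , -0.34014211,  0.40948709]), 'wrist_torque': array([4.32402023e-02, 2.48950089e-02, 9.05719042e-05]), 'opening': 1.0019015391096235}
scene {'fx': 490.2983863629632, 'fy': 490.2983863629632, 'cx': 318.71935080341353, 'cy': 196.81872825311598, 'pose': array([[-3.41750853e-01,  6.48800636e-01, -6.79900058e-01,
         1.64290769e+03],
       [ 9.39785769e-01,  2.33615044e-01, -2.49452838e-01,
         3.89178303e+02],
       [-3.01027771e-03, -7.24211120e-01, -6.89571745e-01,
         1.20154650e+03],
       [ 0.00000000e+00,  0.00000000e
[... 264 characters left out ...]
216e-01,  6.75662747e-01, -6.38379358e-01,
         9.48760938e+02],
       [ 2.24985697e-03, -6.86116918e-01, -7.27487809e-01,
         1.24995006e+03],
       [ 0.00000000e+00,  0.00000000e+00,  0.00000000e+00,
         1.00000000e+00]])}
wrist {'fx': 285.37684102419445, 'fy': 285.37684102419445, 'cx': 316.9627185022613, 'cy': 203.99775488907298, 'pose': array([[ 9.99997389e-01,  1.50775529e-04, -2.28014440e-03,
         6.24578264e+02],
       [-5.35668147e-04, -9.54551114e-01, -2.98046781e-01,
         7.54615791e+01],
       [-2.22145253e-03,  2.98047224e-01, -9.54548541e-01,
         3.72732399e+02],
       [ 0.00000000e+00,  0.00000000e+00,  0.00000000e+00,
         1.00000000e+00]])}
```

View pics/scene0.png

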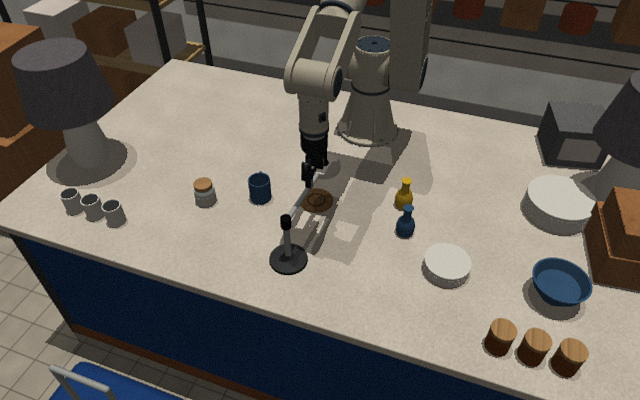

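View pics/side0.png

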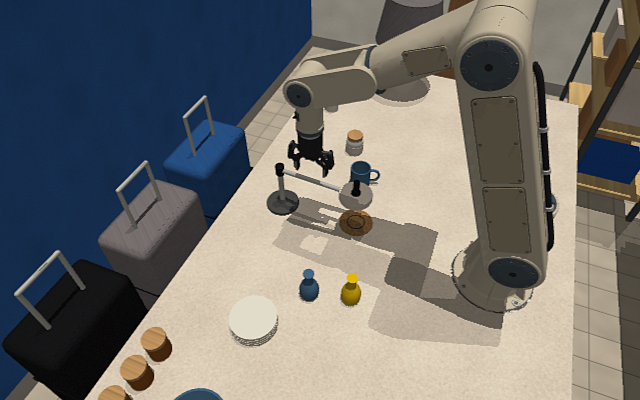

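View pics/wrist0.png

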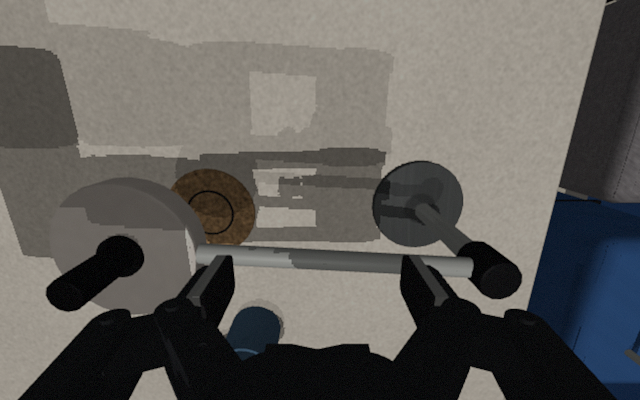

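```bash
cat > h.py <<'E'
import numpy as np, cv2
from rig import sense, grab_frame, camera_model, job
def ray(m,u,v):
    P=m["pose"]; d=np.array([(u-m["cx"])/m["fx"],(v-m["cy"])/m["fy"],1.0]); return P[:3,3],P[:3,:3]@d
def onz(m,u,v,z):
    o,d=ray(m,u,v); return o+d*(z-o[2])/d[2]
def proj(m,p):
    P=m["pose"]; c=P[:3,:3].T@(np.asarray(p,float)-P[:3,3]); return np.array([m["fx"]*c[0]/c[2]+m["cx"],m["fy"]*c[1]/c[2]+m["cy"]])
def tri(obs):
    A=np.zeros((3,3));b=np.zeros(3)
    for m,u,v in obs:
        o,d=ray(m,u,v); d=d/np.linalg.norm(d); Q=np.eye(3)-np.outer(d,d); A+=Q;b+=Q@o
    p=np.linalg.solve(A,b); return p,[np.linalg.norm(np.cross(p-ray(m,u,v)[0],ray(m,u,v)[1]/np.linalg.norm(ray(m,u,v)[1]))) for m,u,v in obs]
E
python3 - <<'E'
import cv2
a=cv2.imread("pics/scene0.png"); b=cv2.imread("pics/side0.png")
cv2.imwrite("pics/scz.png",cv2.resize(a[150:290,180:480],None,fx=2.6,fy=2.6,interpolation=cv2.INTER_CUBIC))
cv2.imwrite("pics/siz.png",cv2.resize(b[120:350,220:420],None,fx=2.6,fy=2.6,interpolation=cv2.INTER_CUBIC))
E
```

```text
(no output)
```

View pics/scz.png

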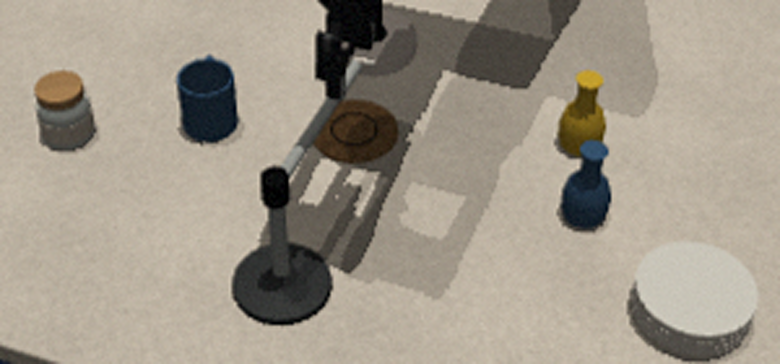

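View pics/siz.png

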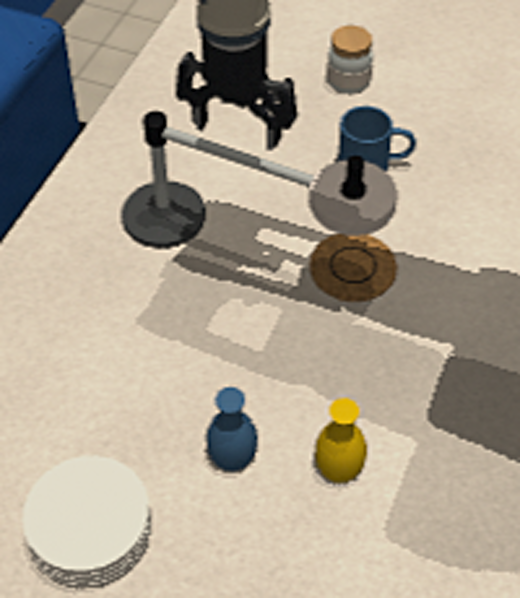

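```bash
cat > m1.py <<'E'
from h import *
def comps(mask,roi,name,n=4):
    k=np.zeros_like(mask);x0,y0,x1,y1=roi;k[y0:y1,x0:x1]=mask[y0:y1,x0:x1]
    N,L,S,C=cv2.connectedComponentsWithStats(k)
    for i in sorted(range(1,N),key=lambda i:-S[i,4])[:n]:
        print(name,S[i].tolist(),C[i].round(1).tolist())
        if S[i,4]>60:
            c=max(cv2.findContours((L==i).astype(np.uint8),0,2)[0],key=len); print("   ell",[np.round(q,1) for q in cv2.fitEllipse(cv2.convexHull(c))])
for n in ("scene","side","wrist"):
    im=cv2.imread(f"pics/{n}0.png"); hsv=cv2.cvtColor(im,cv2.COLOR_BGR2HSV)
    blue=cv2.inRange(hsv,(95,90,25),(118,255,255)); cork=cv2.inRange(hsv,(5,110,30),(18,255,255)); dark=cv2.inRange(hsv,(0,0,0),(179,90,75))
    yel=cv2.inRange(hsv,(20,150,60),(32,255,255))
    R={"scene":(230,150,480,290),"side":(230,100,420,330),"wrist":(150,100,480,360)}[n]
    comps(blue,R,n+" blue",3); comps(cork,R,n+" cork",2); comps(yel,R,n+" yel",1)
    if n!="wrist": comps(dark,R,n+" dark",4)
E
python3 m1.py
```

```text
scene blue [249, 172, 22, 32, 572] [259.7, 188.0]
   ell [array([259.5, 188.1]), array([23.4, 32.8]), np.float64(177.2)]
scene blue [396, 204, 19, 34, 407] [405.7, 222.4]
   ell [array([405.9, 221.1]), array([18.5, 34.5]), np.float64(10.5)]
scene cork [301, 189, 32, 24, 523] [317.0, 200.4]
   ell [array([316.6, 200.4]), array([23.5, 31.6]), np.float64(84.1)]
scene yel [395, 177, 18, 33, 346] [403.9, 193.9]
   ell [array([404.2, 193.5]), array([17.8, 33.2]), np.float64(11.0)]
scene dark [270, 222, 49, 53, 1152] [289.9, 254.6]
   ell [array([294.2, 243.7]), array([41.7, 68.5]), np.float64(26.4)]
scene dark [356, 150, 47, 34, 655] [376.0, 169.1]
   ell [array([379.4, 165.8]), array([30.5, 50.3]), np.float64(59.0)]
scene dark [297, 150, 32, 58, 408] [310.4, 169.5]
   ell [array([305.9, 177.9]), array([45.8, 60. ]), np.float64(20.6)]
scene dark [311, 196, 28, 59, 314] [324.5, 225.6]
   ell [array([321.1, 225. ]), array([19.6, 66.8]), np.float64(24.7)]
side blue [230, 100, 28, 98, 1481] [238.1, 143.5]
   ell [array([181.7, 184.7]), array([ 88.4, 228.3]), np.float64(44.5)]
side blue [300, 2
[... 598 characters left out ...]
46, 50, 986] [310.9, 150.7]
   ell [array([311.2, 151.2]), array([44.8, 57.4]), np.float64(168.2)]
side dark [267, 163, 32, 52, 668] [282.1, 197.7]
   ell [array([281.7, 189.9]), array([36. , 52.9]), np.float64(175.2)]
side dark [289, 100, 22, 8, 128] [300.5, 102.7]
   ell [array([298.4,  97.7]), array([16.7, 24.8]), np.float64(118.1)]
side dark [349, 180, 12, 17, 106] [355.6, 188.4]
   ell [array([354.9, 187.5]), array([15.5, 17. ]), np.float64(155.8)]
wrist blue [226, 307, 54, 53, 1988] [252.9, 331.5]
   ell [array([252.8, 332.5]), array([47.3, 57.1]), np.float64(47.0)]
wrist cork [171, 169, 84, 76, 3870] [218.2, 204.4]
   ell [array([212.8, 206.8]), array([70.6, 89.6]), np.float64(122.0)]
```

Run:
```python
from h import *
sc,si,wr=[camera_model(n) for n in("scene","side","wrist")]
np.set_printoptions(precision=1,suppress=True)
z=2.6
S=lambda u,v:(180+(u+.5)/z-.5,150+(v+.5)/z-.5); D=lambda u,v:(220+(u+.5)/z-.5,120+(v+.5)/z-.5)
print("pad",onz(sc,316.6,200.4,6),onz(si,355.4,222.2,6),tri([(sc,316.6,200.4),(si,355.4,222.2)]))
print("pad wrist", onz(wr,212,206.5,6), "ring", onz(wr,211,212,6))
a,b=S(282,284),D(163,213); print("foot",onz(sc,*a,15),onz(si,*b,15),tri([(sc,*a),(si,*b)]), onz(wr,417,204,15))
a,b=S(274,176),D(155,121); print("hub top",onz(sc,*a,192),onz(si,*b,192),tri([(sc,*a),(si,*b)]),onz(wr,497,278,192))
a,b=S(595,150),D(230,399); print("lip",onz(sc,*a,115),onz(si,*b,115),tri([(sc,*a),(si,*b)]))
b=D(355,161); print("knobtop",onz(si,*b,233),onz(wr,65,295,233))
b=D(354,199); print("head",onz(si,*b,181))
print("knob collar",onz(wr,120,257,183))
for nm,a,b in(("mug",S(207,75),D(366,124)),("jar",S(60,88),D(351,39))): print(nm,onz(sc,*a,85),onz(si,*b,85))
a,b=S(696,285),D(88,512);print("plates",onz(sc,*a,46),onz(si,*b,46))
a,b=S(590,79),D(344,411);print("yellow",onz(sc,*a,115),onz(si,*b,115))
```

```text
pad [483.8 -44.1   6. ] [475.4 -45.    6. ] (array([476.9, -47.7,   0.2]), [np.float64(1.5580244177754157), np.float64(1.5580244177753464)])
pad wrist [482.  -42.6   6. ] ring [479.7 -50.5   6. ]
foot [767.3 -33.8  15. ] [752.7 -31.   15. ] (array([758. , -39. ,   3.3]), [np.float64(1.0553844665251146), np.float64(1.0553844665252405)]) [755.1 -36.3  15. ]
hub top [760.3 -37.4 192. ] [752.2 -32.3 192. ] (array([755.5, -39.2, 185.7]), [np.float64(0.8607411117979205), np.float64(0.8607411117978196)]) [754.  -36.9 192. ]
lip [521.3 277.9 115. ] [517.6 276.2 115. ] (array([518.4, 276.6, 113.2]), [np.float64(1.3183685535032228), np.float64(1.3183685535031326)])
knobtop [476.8 -20.4 233. ] [480.3 -22.7 233. ]
head [470.7  -7.4 181. ]
knob collar [478.2 -25.  183. ]
mug [ 525.6 -238.1   85. ] [ 525.9 -237.4   85. ]
jar [ 614.1 -408.4   85. ] [ 607.2 -408.    85. ]
plates [628.8 429.   46. ] [625.5 429.4  46. ]
yellow [396.4 243.9 115. ] [393.  243.5 115. ]
```

>>> arm_command:
  plan:
    - {"translation":[0,0,-4],"twist":0.12,"gripper":1}
    - {"translation":[-3,0.5,-6],"twist":0.24,"gripper":1}
    - {"translation":[-7,1,-6],"twist":0.36,"gripper":1}
    - {"translation":[-11,1.7,-6],"twist":0.48,"gripper":1}
    - {"translation":[-14.5,2.3,-6],"twist":0.6,"gripper":1}

```text
clock: 0.57
eef_pos: [477.4, -23.1, 290.7]
tcp_rot: [3.141, 0.001, -0.606]
contact_force: [0.0, -1.2, -0.1]
opening: 1.0
```

>>> arm_command:
  plan:
    - {"translation":[0,0,0],"twist":0.12,"gripper":1}
    - {"translation":[0,0,0],"twist":0.24,"gripper":1}
    - {"translation":[0,0,0],"twist":0.36,"gripper":1}
    - {"translation":[0,0,0],"twist":0.48,"gripper":1}
    - {"translation":[0,0,0],"twist":0.6,"gripper":1}

```text
clock: 0.98
eef_pos: [477.1, -23.2, 290.6]
tcp_rot: [3.14, 0.001, -1.212]
contact_force: [0.6, -0.2, -0.4]
opening: 1.0
```

>>> arm_command:
  plan:
    - {"translation":[0,0,0],"twist":0.12,"gripper":1}
    - {"translation":[0,0,0],"twist":0.24,"gripper":1}
    - {"translation":[0,0,0],"twist":0.34,"gripper":0.7}
    - {"translation":[0,0,0],"twist":0.34,"gripper":0.7}
    - {"translation":[0,0,0],"twist":0.34,"gripper":0.7}

```text
clock: 1.4
eef_pos: [477.0, -23.1, 290.5]
tcp_rot: [3.14, 0.0, -1.548]
contact_force: [0.2, -0.1, -0.1]
opening: 0.703
```

Run:
```python
from h import *
import json
s=sense();m=camera_model("wrist");im=grab_frame("wrist");cv2.imwrite("pics/w1.png",im)
im2=grab_frame("scene");cv2.imwrite("pics/s1.png",im2)
np.save("w1.npy",m["pose"]);print(s["eef_pos"],s["tcp_rot"],s["qpos"],s["opening"])
```

```text
[477.00235351 -23.1326992  290.46689438] [ 3.13951342e+00  3.52747553e-06 -1.54837298e+00] [-5.14913121e-02  6.29068126e-02  1.86547259e+00 -1.60034839e-04
  1.21528707e+00  1.49693752e+00] 0.7034218605815812
```

View pics/w1.png

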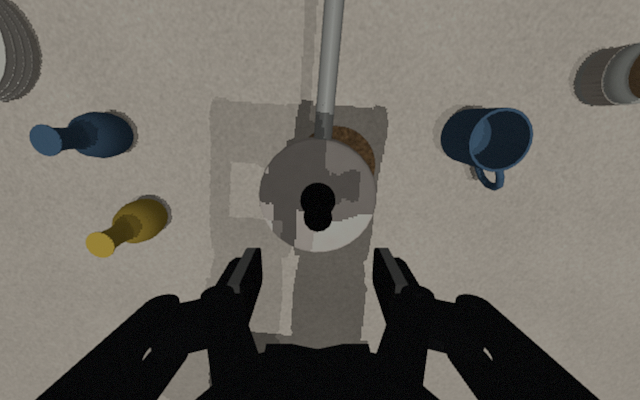

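Run:
```python
from h import *
m=camera_model("wrist");np.set_printoptions(precision=1,suppress=True)
im=cv2.imread("pics/w1.png");g=im.max(2);k=(g<14).astype(np.uint8)
sub=k[170:245,280:360];N,L,S,C=cv2.connectedComponentsWithStats(sub)
i=1+np.argmax(S[1:,4]);print(S[i]+[280,170,0,0,0],C[i]+[280,170])
rows=[(170+r,280+np.where(L[r]==i)[0].min(),280+np.where(L[r]==i)[0].max()) for r in range(75) if (L[r]==i).any()];print(rows[::4])
print("top",onz(m,318,218,233),"collar",onz(m,318,200,186),"headctr",onz(m,318.5,194.5,181))
print("vase lip",onz(m,46,140,115))
```

```text
[ 301  183   34   48 1223] [317.4 205.7]
[(183, np.int64(316), np.int64(318)), (187, np.int64(306), np.int64(328)), (191, np.int64(303), np.int64(331)), (195, np.int64(302), np.int64(333)), (199, np.int64(301), np.int64(334)), (203, np.int64(301), np.int64(334)), (207, np.int64(303), np.int64(332)), (211, np.int64(305), np.int64(330)), (215, np.int64(305), np.int64(330)), (219, np.int64(305), np.int64(331)), (223, np.int64(306), np.int64(329)), (227, np.int64(309), np.int64(326))]
top [479.5 -24.5 233. ] collar [479.4 -24.7 186. ] headctr [483.1 -25.1 181. ]
vase lip [519.9 272.1 115. ]
```

>>> arm_command:
  plan:
    - {"translation":[0.15,-0.25,3],"twist":0,"gripper":0.7}
    - {"translation":[0.15,-0.25,6],"twist":0,"gripper":0.7}
    - {"translation":[0.15,-0.25,9.3],"twist":0,"gripper":0.7}
    - {"translation":[0.15,-0.25,9.3],"twist":0,"gripper":0.7}
    - {"translation":[0.15,-0.25,9.3],"twist":0,"gripper":0.15}
  squeeze: 20

```text
clock: 1.92
eef_pos: [478.4, -24.5, 196.8]
tcp_rot: [3.136, 0.0, -1.547]
contact_force: [0.8, 0.2, 1.0]
opening: 0.575
```

>>> arm_command:
  plan:
    - {"translation":[0,0,0],"twist":0,"gripper":0.1}
    - {"translation":[0,0,0],"twist":0,"gripper":0.1}
    - {"translation":[0,0,0],"twist":0,"gripper":0.1}
    - {"translation":[0,0,0],"twist":0,"gripper":0.1}
    - {"translation":[0,0,0],"twist":0,"gripper":0.1}
  squeeze: 20

```text
clock: 2.33
eef_pos: [479.6, -24.6, 198.7]
tcp_rot: [3.139, 0.0, -1.547]
contact_force: [-0.7, 0.1, 7.3]
opening: 0.25
```

```bash
cat >> h.py <<'E'
def rows(targets,s=None):
    "targets: list of (x,y,z,yaw) world -> tool shifts cm, twist"
    from scipy.spatial.transform import Rotation as R
    s=s or sense(); M=R.from_euler('xyz',s["tcp_rot"]).as_matrix(); y0=s["tcp_rot"][2]
    for x,y,z,w in targets:
        d=M.T@(np.array([x,y,z])-s["eef_pos"])/10; print(np.round(d,2).tolist(), round(-((w-y0+np.pi)%(2*np.pi)-np.pi),3))
E
cat > arc.py <<'E'
from h import *
import sys
step=float(sys.argv[1]);n=int(sys.argv[2]); P=np.array([759.2,-36.])
s=sense();d=s["eef_pos"][:2]-P; t=np.arctan2(-d[1],-d[0]); r=np.hypot(*d); print("t",t,"r",r,"yaw off",s["tcp_rot"][2]+np.pi/2-t, s["eef_pos"][2])
off=s["tcp_rot"][2]+np.pi/2-t
T=[]
for i in range(1,6):
    a=t+step*min(i,n); T.append((P[0]-r*np.cos(a),P[1]-r*np.sin(a),198,a-np.pi/2+off))
rows(T,s)
E
python3 arc.py 0.06 5
```

```text
t -0.04078057730577052 r 279.8460533112543 yaw off 0.06485449550003071 198.70613198520272
[1.68, 0.06, 0.07] -0.06
[3.36, 0.02, 0.07] -0.12
[5.03, -0.13, 0.07] -0.18
[6.69, -0.37, 0.07] -0.24
[8.33, -0.71, 0.07] -0.3
```

>>> arm_command:
  plan:
    - {"translation":[1.68,0.06,0],"twist":-0.06,"gripper":0.1}
    - {"translation":[3.36,0.02,0],"twist":-0.12,"gripper":0.1}
    - {"translation":[5.03,-0.13,0],"twist":-0.18,"gripper":0.1}
    - {"translation":[6.69,-0.37,0],"twist":-0.24,"gripper":0.1}
    - {"translation":[8.33,-0.71,0],"twist":-0.3,"gripper":0.1}

```text
clock: 2.75
eef_pos: [487.7, -108.3, 198.8]
tcp_rot: [3.138, 0.001, -1.243]
contact_force: [-0.5, 0.9, -4.9]
opening: 0.25
```

```bash
python3 arc.py 0.07 5
```

```text
t 0.26014546518158926 r 280.9519906628847 yaw off 0.0672302513641117 198.84733208488709
[1.97, 0.06, 0.08] -0.07
[3.93, -0.01, 0.08] -0.14
[5.89, -0.22, 0.08] -0.21
[7.82, -0.57, 0.07] -0.28
[9.73, -1.05, 0.07] -0.35
```

>>> arm_command:
  plan:
    - {"translation":[1.97,0.06,0],"twist":-0.07,"gripper":0.1}
    - {"translation":[3.93,-0.01,0],"twist":-0.14,"gripper":0.1}
    - {"translation":[5.89,-0.22,0],"twist":-0.21,"gripper":0.1}
    - {"translation":[7.82,-0.57,0],"twist":-0.28,"gripper":0.1}
    - {"translation":[9.73,-1.05,0],"twist":-0.35,"gripper":0.1}

```text
clock: 3.17
eef_pos: [528.3, -198.0, 198.8]
tcp_rot: [3.138, 0.003, -0.89]
contact_force: [0.0, 0.7, -4.4]
opening: 0.25
```

```bash
python3 arc.py 0.07 5
```

```text
t 0.6119509342244602 r 282.05036401647715 yaw off 0.06900521400286519 198.84984611824535
[1.97, 0.07, 0.08] -0.07
[3.95, -0.0, 0.07] -0.14
[5.91, -0.21, 0.06] -0.21
[7.85, -0.56, 0.06] -0.28
[9.77, -1.04, 0.05] -0.35
```

>>> arm_command:
  plan:
    - {"translation":[1.97,0.06,0],"twist":-0.07,"gripper":0.1}
    - {"translation":[3.95,-0.01,0],"twist":-0.14,"gripper":0.1}
    - {"translation":[5.91,-0.22,0],"twist":-0.21,"gripper":0.1}
    - {"translation":[7.85,-0.57,0],"twist":-0.28,"gripper":0.1}
    - {"translation":[9.7,-1.1,0],"twist":-0.35,"gripper":0.1}

```text
clock: 3.58
eef_pos: [597.7, -268.1, 198.9]
tcp_rot: [3.137, 0.005, -0.536]
contact_force: [-5.5, -2.6, -1.1]
opening: 0.25
```

>>> arm_command:
  plan:
    - {"translation":[0,0,0],"twist":0,"gripper":0.6}
    - {"translation":[0,0,0],"twist":0,"gripper":0.6}
    - {"translation":[0,0,0],"twist":0,"gripper":0.6}
    - {"translation":[0,0,0],"twist":0,"gripper":0.6}
    - {"translation":[0,0,0],"twist":0,"gripper":0.6}

```text
clock: 4.0
eef_pos: [597.3, -267.6, 199.3]
tcp_rot: [3.137, 0.005, -0.537]
contact_force: [0.8, 0.3, -0.0]
opening: 0.6
```

>>> arm_command:
  plan:
    - {"translation":[0,0,-3],"twist":0,"gripper":0.6}
    - {"translation":[0,0,-6],"twist":0,"gripper":0.6}
    - {"translation":[0,0,-9],"twist":0,"gripper":0.6}
    - {"translation":[0,0,-12],"twist":0,"gripper":0.6}
    - {"translation":[0,0,-12],"twist":0,"gripper":0.6}

```text
clock: 4.42
eef_pos: [600.2, -268.0, 326.6]
tcp_rot: [3.139, -0.005, -0.537]
contact_force: [0.1, 0.3, 0.9]
opening: 0.599
```

Run:
```python
from h import *
m=camera_model("wrist");im=grab_frame("wrist");cv2.imwrite("pics/w2.png",im)
for n in("scene","side"): cv2.imwrite(f"pics/{n}2.png",grab_frame(n))
a=cv2.imread("pics/scene2.png"); b=cv2.imread("pics/side2.png")
cv2.imwrite("pics/scz2.png",cv2.resize(a[150:290,180:480],None,fx=2.6,fy=2.6,interpolation=cv2.INTER_CUBIC))
cv2.imwrite("pics/siz2.png",cv2.resize(b[120:350,220:420],None,fx=2.6,fy=2.6,interpolation=cv2.INTER_CUBIC))
print(sense()["eef_pos"],sense()["tcp_rot"],sense()["clock"]);np.save("w2.npy",m["pose"])
```

```text
[ 597.71419697 -267.02875331  319.46408876] [ 3.13750513  0.00443477 -0.53651477] 4.5667
```

View pics/scz2.png

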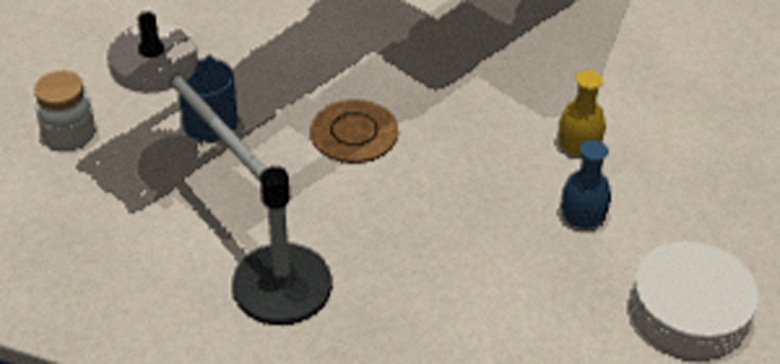

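View pics/siz2.png

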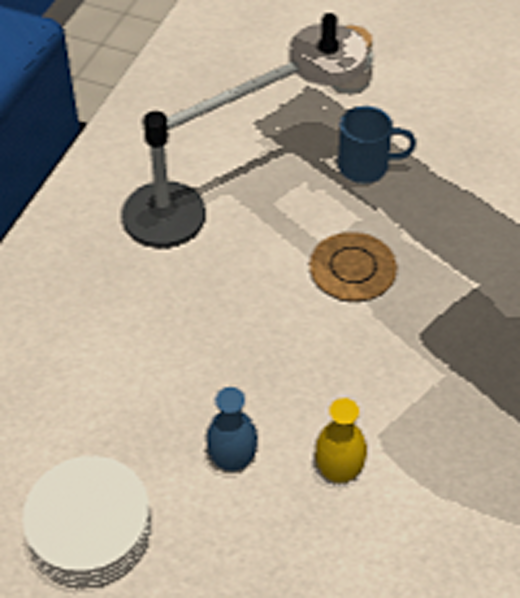

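View pics/w2.png

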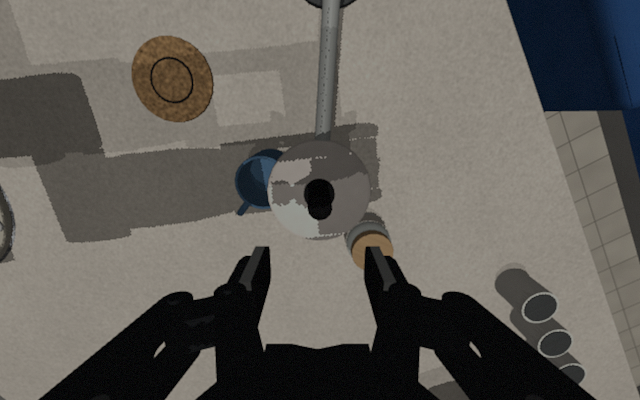

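Run:
```python
from h import *
from scipy.optimize import least_squares
np.set_printoptions(precision=1,suppress=True)
K=np.array([(479.6,-24.6),(487.7,-108.3),(528.3,-198.0),(597.5,-267.8)])
r=least_squares(lambda p:np.hypot(*(K-p).T)-280,[757,-35]);print("post",r.x,r.fun)
for n in("scene","side","wrist"):
    f=f"pics/{n}2.png" if n!="wrist" else "pics/w2.png"
    m=camera_model(n)
    if n=="wrist": m["pose"]=np.load("w2.npy")
    im=cv2.imread(f);hsv=cv2.cvtColor(im,cv2.COLOR_BGR2HSV)
    k=cv2.inRange(hsv,(5,90,30),(20,255,255))
    R={"scene":(295,180,340,220),"side":(330,200,380,245),"wrist":(120,25,225,135)}[n]
    x0,y0,x1,y1=R;q=np.zeros_like(k);q[y0:y1,x0:x1]=k[y0:y1,x0:x1]
    c=max(cv2.findContours(q,0,2)[0],key=cv2.contourArea);
    pts=np.array([onz(m,u,v,6)[:2] for u,v in c[:,0]],np.float32)
    f=least_squares(lambda p:np.hypot(*(pts-p[:2]).T)-p[2],[480,-45,60]);print(n,"pad",f.x,np.abs(f.fun).max())
    b=cv2.inRange(hsv,(95,90,25),(118,255,255))
    if n!="wrist":
        x0,y0,x1,y1={"scene":(390,195,420,245),"side":(290,260,325,310)}[n];ys,xs=np.where(b[y0:y1,x0:x1]);print("vase box",xs.min()+x0,xs.max()+x0,ys.min()+y0,ys.max()+y0)
        for y in range(ys.min(),ys.min()+14):
            xx=xs[ys==y]+x0; print(y+y0,xx.min(),xx.max(),end="; ")
        print()
```

```text
post [759.1 -39.3] [-0.1  0.1  0.1 -0.1]
scene pad [481.6 -47.5  58.7] 2.8940395750994554
vase box 396 414 204 237
204 406 409; 205 405 411; 206 404 412; 207 403 413; 208 404 413; 209 404 412; 210 404 411; 211 405 411; 212 405 410; 213 404 410; 214 404 410; 215 404 410; 216 402 410; 217 400 411; 
side pad [476.1 -46.9  58. ] 2.956998384893879
vase box 300 318 269 300
269 306 310; 270 305 311; 271 304 312; 272 304 313; 273 303 313; 274 304 313; 275 304 312; 276 304 312; 277 305 311; 278 305 311; 279 304 313; 280 303 314; 281 302 315; 282 302 315; 
wrist pad [479.1 -52.   58.7] 1.3130685602370633
```

```bash
cat > line.py <<'E'
from h import *
import sys
# x y z yaw step_mm : straight line rows
x,y,z,w,st=map(float,sys.argv[1:6]);s=sense();p=s["eef_pos"];d=np.array([x,y,z])-p;L=np.linalg.norm(d);w0=s["tcp_rot"][2]
T=[]
for i in range(1,6):
    f=min(1,i*st/max(L,1e-6));g=np.clip(w-w0,-.12*i,.12*i);T.append((*(p+f*d),w0+g))
print(p.round(1),s["tcp_rot"].round(3),"left",round(L-5*st,1));rows(T,s)
E
python3 line.py 519 275 300 -1.2 39
```

```text
[ 597.7 -267.   319.5] [ 3.138  0.004 -0.537] left 353.1
[-2.45, -3.03, 0.14] 0.12
[-4.9, -6.06, 0.27] 0.24
[-7.36, -9.09, 0.41] 0.36
[-9.81, -12.12, 0.55] 0.48
[-12.26, -15.15, 0.69] 0.6
```

>>> arm_command:
  plan:
    - {"translation":[-2.45,-3.03,0.1],"twist":0.12,"gripper":1}
    - {"translation":[-4.9,-6.06,0.3],"twist":0.24,"gripper":1}
    - {"translation":[-7.36,-9.09,0.4],"twist":0.36,"gripper":1}
    - {"translation":[-9.81,-12.12,0.5],"twist":0.48,"gripper":1}
    - {"translation":[-12.26,-15.15,0.7],"twist":0.6,"gripper":1}

```text
clock: 4.98
eef_pos: [568.2, -72.5, 310.8]
tcp_rot: [3.134, 0.003, -1.143]
contact_force: [1.4, 0.3, -0.2]
opening: 0.999
```

```bash
python3 line.py 519 275 270 -1.2 39
```

```text
[568.2 -72.5 310.8] [ 3.134e+00  3.000e-03 -1.143e+00] left 158.3
[-3.71, -1.1, 0.45] 0.057
[-7.43, -2.2, 0.9] 0.057
[-11.14, -3.3, 1.35] 0.057
[-14.86, -4.41, 1.81] 0.057
[-18.57, -5.51, 2.26] 0.057
```

>>> arm_command:
  plan:
    - {"translation":[-3.71,-1.1,0.45],"twist":0.05,"gripper":1}
    - {"translation":[-7.43,-2.2,0.9],"twist":0.05,"gripper":1}
    - {"translation":[-11.14,-3.3,1.35],"twist":0.05,"gripper":1}
    - {"translation":[-14.86,-4.41,1.8],"twist":0.05,"gripper":1}
    - {"translation":[-18.57,-5.51,2.25],"twist":0.05,"gripper":1}

```text
clock: 5.4
eef_pos: [539.3, 121.0, 286.6]
tcp_rot: [3.131, 0.003, -1.193]
contact_force: [0.6, -0.7, -0.4]
opening: 1.001
```

```bash
python3 line.py 519 275 230 -1.2 41
```

```text
[539.3 121.  286.6] [ 3.131e+00  3.000e-03 -1.193e+00] left -39.6
[-3.73, -0.96, 1.4] 0.007
[-7.46, -1.91, 2.81] 0.007
[-11.19, -2.87, 4.21] 0.007
[-14.93, -3.82, 5.62] 0.007
[-15.05, -3.86, 5.66] 0.007
```

>>> arm_command:
  plan:
    - {"translation":[-3.73,-0.96,1.4],"twist":0,"gripper":1}
    - {"translation":[-7.46,-1.91,2.8],"twist":0,"gripper":1}
    - {"translation":[-11.19,-2.87,4.2],"twist":0,"gripper":1}
    - {"translation":[-15.05,-3.86,5.6],"twist":0,"gripper":1}
    - {"translation":[-15.05,-3.86,5.6],"twist":0,"gripper":1}

```text
clock: 5.82
eef_pos: [515.6, 279.8, 226.3]
tcp_rot: [3.126, 0.004, -1.189]
contact_force: [-0.5, -0.8, 0.3]
opening: 0.999
```

>>> arm_command:
  plan:
    - {"translation":[0,0,0],"twist":0,"gripper":1}
    - {"translation":[0,0,0],"twist":0,"gripper":1}
    - {"translation":[0,0,0],"twist":0,"gripper":1}
    - {"translation":[0,0,0],"twist":0,"gripper":1}
    - {"translation":[0,0,0],"twist":0,"gripper":1}

```text
clock: 6.23
eef_pos: [516.0, 278.7, 226.7]
tcp_rot: [3.126, 0.004, -1.191]
contact_force: [-0.8, -0.2, -0.2]
opening: 1.001
```

Run:
```python
from h import *
m=camera_model("wrist");im=grab_frame("wrist");cv2.imwrite("pics/w3.png",im);np.save("w3.npy",m["pose"])
print(sense()["eef_pos"],sense()["tcp_rot"],sense()["clock"])
```

```text
[516.06876285 278.85930579 226.79881302] [ 3.12639855  0.00445044 -1.19101934] 6.2833
```

View pics/w3.png

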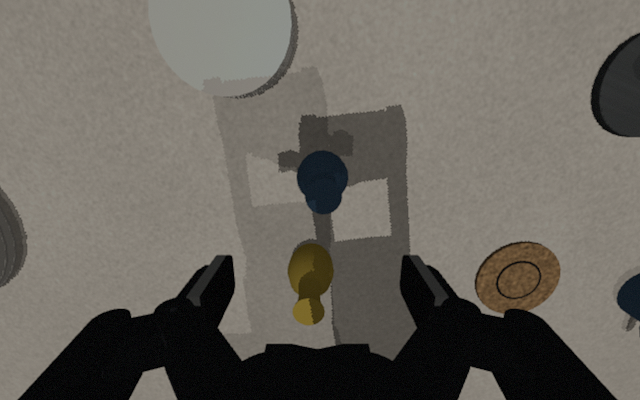

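Run:
```python
from h import *
from scipy.optimize import least_squares
np.set_printoptions(precision=1,suppress=True)
m=camera_model("wrist");m["pose"]=np.load("w3.npy");im=cv2.imread("pics/w3.png");hsv=cv2.cvtColor(im,cv2.COLOR_BGR2HSV)
k=cv2.inRange(hsv,(5,90,30),(20,255,255));q=np.zeros_like(k);q[230:320,465:570]=k[230:320,465:570]
c=max(cv2.findContours(q,0,2)[0],key=cv2.contourArea);pts=np.array([onz(m,u,v,6)[:2] for u,v in c[:,0]])
f=least_squares(lambda p:np.hypot(*(pts-p[:2]).T)-p[2],[480,-45,60]);print("pad",f.x,np.abs(f.fun).max())
b=cv2.inRange(hsv,(95,80,15),(120,255,255))[140:225,285:360];ys,xs=np.where(b)
for y in range(ys.min(),ys.max()+1,3):
    xx=xs[ys==y]+285;print(y+140,xx.min(),xx.max(),end="; ")
cv2.imwrite("pics/w3z.png",cv2.resize(im[140:230,270:380],None,fx=5,fy=5,interpolation=cv2.INTER_CUBIC)*1)
print(onz(m,323.5,197,115),onz(m,322.5,176.5,35))
```

```text
pad [479.3 -48.6  59. ] 7.7671631424792835
151 318 326; 154 310 333; 157 306 338; 160 303 340; 163 302 343; 166 300 344; 169 298 346; 172 298 346; 175 298 346; 178 298 347; 181 298 346; 184 299 345; 187 300 344; 190 302 342; 193 304 340; 196 306 340; 199 306 340; 202 307 339; 205 309 337; 208 311 335; 211 315 331; [519.5 273.7 115. ] [520.8 273.9  35. ]
```

View pics/w3z.png

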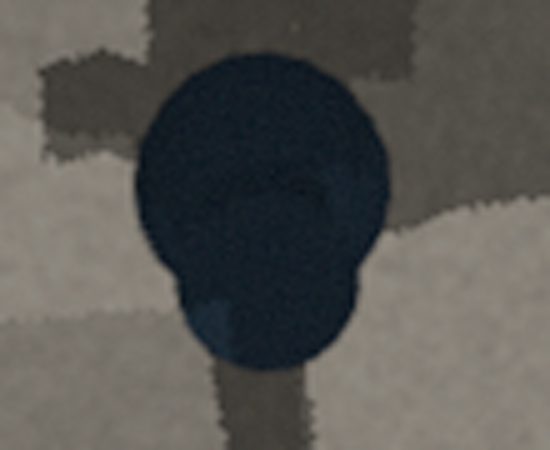

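```bash
python3 line.py 519.5 273.8 67 -1.19 40; python3 line.py 519.5 273.8 226 -1.19 40
```

```text
[516.1 278.9 226.8] [ 3.126  0.004 -1.191] left -40.1
[0.17, -0.09, 4.0] -0.001
[0.33, -0.19, 7.99] -0.001
[0.5, -0.28, 11.99] -0.001
[0.67, -0.37, 15.97] -0.001
[0.67, -0.37, 15.97] -0.001
[516.1 278.9 226.8] [ 3.126  0.004 -1.191] left -193.8
[0.6, -0.13, 0.08] -0.001
[0.6, -0.13, 0.08] -0.001
[0.6, -0.13, 0.08] -0.001
[0.6, -0.13, 0.08] -0.001
[0.6, -0.13, 0.08] -0.001
```

>>> arm_command:
  plan:
    - {"translation":[0.6,-0.2,3],"twist":0,"gripper":1}
    - {"translation":[0.65,-0.2,6.5],"twist":0,"gripper":1}
    - {"translation":[0.65,-0.3,10],"twist":0,"gripper":1}
    - {"translation":[0.65,-0.35,13],"twist":0,"gripper":1}
    - {"translation":[0.67,-0.37,15.8],"twist":0,"gripper":1}

```text
clock: 6.7
eef_pos: [519.7, 273.0, 67.5]
tcp_rot: [3.127, 0.004, -1.192]
contact_force: [0.6, 0.8, 0.4]
opening: 0.998
```

```bash
python3 line.py 519.5 273.8 67 -1.19 40
```

```text
[519.7 273.   67.5] [ 3.127  0.004 -1.192] left -199.0
[-0.08, -0.02, 0.05] -0.002
[-0.08, -0.02, 0.05] -0.002
[-0.08, -0.02, 0.05] -0.002
[-0.08, -0.02, 0.05] -0.002
[-0.08, -0.02, 0.05] -0.002
```

>>> arm_command:
  plan:
    - {"translation":[-0.08,0,0],"twist":0,"gripper":0.7}
    - {"translation":[-0.08,0,0],"twist":0,"gripper":0.5}
    - {"translation":[-0.08,0,0],"twist":0,"gripper":0.45}
    - {"translation":[-0.08,0,0],"twist":0,"gripper":0.4}
    - {"translation":[-0.08,0,0],"twist":0,"gripper":0.38}
  squeeze: 40

```text
clock: 7.12
eef_pos: [520.6, 274.3, 69.5]
tcp_rot: [3.13, 0.005, -1.192]
contact_force: [0.2, -0.3, 0.2]
opening: 0.38
```

>>> arm_command:
  plan:
    - {"translation":[0,0,0],"twist":0,"gripper":0.33}
    - {"translation":[0,0,0],"twist":0,"gripper":0.28}
    - {"translation":[0,0,0],"twist":0,"gripper":0.15}
    - {"translation":[0,0,0],"twist":0,"gripper":0.15}
    - {"translation":[0,0,0],"twist":0,"gripper":0.15}

```text
clock: 7.53
eef_pos: [520.7, 274.3, 69.7]
tcp_rot: [3.13, 0.005, -1.192]
contact_force: [-0.2, 0.3, 0.7]
opening: 0.339
```

>>> arm_command:
  plan:
    - {"translation":[0,0,0],"twist":0,"gripper":0.15}
    - {"translation":[0,0,0],"twist":0,"gripper":0.15}
    - {"translation":[0,0,-0.5],"twist":0,"gripper":0.15}
    - {"translation":[0,0,-1],"twist":0,"gripper":0.15}
    - {"translation":[0,0,-1],"twist":0,"gripper":0.15}

```text
clock: 7.95
eef_pos: [521.4, 274.7, 80.8]
tcp_rot: [3.132, 0.005, -1.192]
contact_force: [0.3, -0.1, -1.8]
opening: 0.332
```

Run:
```python
from h import *
im=grab_frame("wrist");b=grab_frame("side");cv2.imwrite("pics/w4.png",np.hstack([im[100:,170:470],cv2.resize(b[230:330,260:380],None,fx=3,fy=3)]))
print(sense())
```

```text
{'clock': 8.05, 'qpos': array([0.47877002, 0.48360104, 1.8200802 , 0.00795044, 0.84801618,
       1.6658004 ]), 'qvel': array([ 0.00024788,  0.0080188 ,  0.00556524,  0.00123865, -0.00299269,
        0.00049202]), 'joint_efforts': array([ 2.01575953e-03, -6.27466607e+01, -2.68953127e+01,  2.88986071e-02,
        9.17159091e-02,  2.47602047e-04]), 'eef_pos': array([521.09024237, 274.46334528,  80.10250729]), 'tcp_rot': array([ 3.13095728,  0.00492245, -1.19234569]), 'contact_force': array([ 0.14872854,  0.35861038, -1.57922459]), 'wrist_torque': array([-0.00281362, -0.01121611,  0.04333434]), 'opening': 0.33393021309652293}
```

View pics/w4.png

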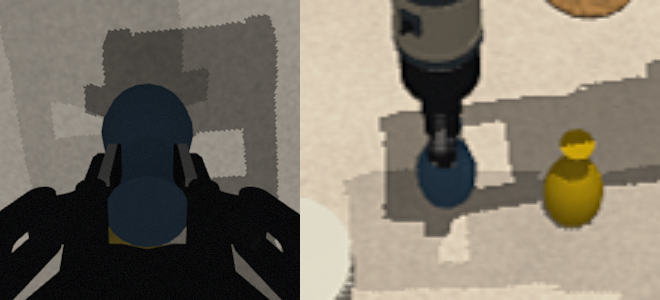

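```bash
python3 line.py 521 274 150 -1.19 16;python3 line.py 480 -48 150 -1.19 30
```

```text
[521.1 274.5  80.1] [ 3.131  0.005 -1.192] left -10.1
[0.0, 0.02, -1.6] -0.002
[0.0, 0.05, -3.2] -0.002
[0.0, 0.07, -4.8] -0.002
[0.0, 0.09, -6.4] -0.002
[0.01, 0.1, -6.99] -0.002
[521.1 274.5  80.1] [ 3.131  0.005 -1.192] left 182.5
[2.56, 1.43, -0.63] -0.002
[5.13, 2.85, -1.26] -0.002
[7.69, 4.28, -1.88] -0.002
[10.25, 5.7, -2.51] -0.002
[12.82, 7.13, -3.14] -0.002
```

>>> arm_command:
  plan:
    - {"translation":[0,0,-1],"twist":0,"gripper":0.15}
    - {"translation":[0,0,-2.5],"twist":0,"gripper":0.15}
    - {"translation":[0.5,0.3,-4.5],"twist":0,"gripper":0.15}
    - {"translation":[1.5,0.8,-6],"twist":0,"gripper":0.15}
    - {"translation":[3,1.7,-7],"twist":0,"gripper":0.15}

```text
clock: 8.47
eef_pos: [518.2, 241.2, 152.5]
tcp_rot: [3.134, 0.005, -1.191]
contact_force: [0.4, 0.2, -1.6]
opening: 0.335
```

```bash
python3 line.py 480 -48 150 -1.19 25
```

```text
[518.2 241.2 152.5] [ 3.134  0.005 -1.191] left 166.7
[2.18, 1.22, 0.02] -0.001
[4.36, 2.44, 0.04] -0.001
[6.54, 3.67, 0.06] -0.001
[8.72, 4.89, 0.08] -0.001
[10.9, 6.11, 0.09] -0.001
```

>>> arm_command:
  plan:
    - {"translation":[2.2,1.2,0],"twist":0,"gripper":0.15}
    - {"translation":[4.7,2.6,0],"twist":0,"gripper":0.15}
    - {"translation":[7.2,4.0,0],"twist":0,"gripper":0.15}
    - {"translation":[9.7,5.4,0.1],"twist":0,"gripper":0.15}
    - {"translation":[12.2,6.8,0.1],"twist":0,"gripper":0.15}

```text
clock: 8.88
eef_pos: [499.9, 101.5, 152.0]
tcp_rot: [3.134, 0.005, -1.191]
contact_force: [-0.0, 0.1, -2.0]
opening: 0.332
```

```bash
python3 line.py 480 -48 120 -1.19 28
```

```text
[499.9 101.5 152. ] [ 3.134  0.005 -1.191] left 14.1
[2.39, 1.34, 0.58] -0.001
[4.78, 2.68, 1.16] -0.001
[7.17, 4.01, 1.73] -0.001
[9.56, 5.35, 2.31] -0.001
[11.95, 6.69, 2.89] -0.001
```

>>> arm_command:
  plan:
    - {"translation":[2.6,1.45,0.5],"twist":0,"gripper":0.15}
    - {"translation":[5.2,2.9,1.0],"twist":0,"gripper":0.15}
    - {"translation":[7.8,4.35,1.5],"twist":0,"gripper":0.15}
    - {"translation":[10,5.6,2.0],"twist":0,"gripper":0.15}
    - {"translation":[11.8,6.6,2.5],"twist":0,"gripper":0.15}

```text
clock: 9.3
eef_pos: [481.7, -34.3, 127.3]
tcp_rot: [3.135, 0.005, -1.192]
contact_force: [-0.1, -0.2, -1.9]
opening: 0.333
```

```bash
python3 line.py 480 -48 110 -1.19 10
```

```text
[481.7 -34.3 127.3] [ 3.135  0.005 -1.192] left -27.9
[0.55, 0.3, 0.78] -0.002
[1.1, 0.59, 1.56] -0.002
[1.22, 0.66, 1.73] -0.002
[1.22, 0.66, 1.73] -0.002
[1.22, 0.66, 1.73] -0.002
```

>>> arm_command:
  plan:
    - {"translation":[0.6,0.3,0.6],"twist":0,"gripper":0.15}
    - {"translation":[1.1,0.6,1.2],"twist":0,"gripper":0.15}
    - {"translation":[1.22,0.66,1.7],"twist":0,"gripper":0.15}
    - {"translation":[1.22,0.66,1.7],"twist":0,"gripper":0.15}
    - {"translation":[1.22,0.66,1.7],"twist":0,"gripper":0.15}

```text
clock: 9.72
eef_pos: [479.9, -47.3, 110.1]
tcp_rot: [3.134, 0.005, -1.191]
contact_force: [0.2, -1.2, -0.6]
opening: 0.334
```

Run:
```python
from h import *
m=camera_model("wrist");np.save("w5.npy",m["pose"]);print(sense()["eef_pos"],sense()["tcp_rot"])
im=grab_frame("wrist");b=grab_frame("side");c=grab_frame("scene")
for n,i in(("w5",im),("side5",b),("scene5",c)): cv2.imwrite(f"pics/{n}.png",i)
cv2.imwrite("pics/c5.png",np.hstack([cv2.resize(b[160:260,290:420],None,fx=3,fy=3),cv2.resize(c[130:230,250:380],None,fx=3,fy=3)]))
```

```text
[479.93825235 -47.28719092 110.06529544] [ 3.1341886   0.00530094 -1.19104931]
```

View pics/w5.png

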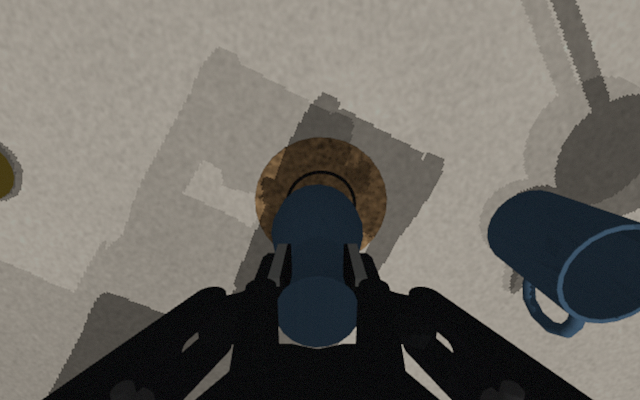

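View pics/c5.png

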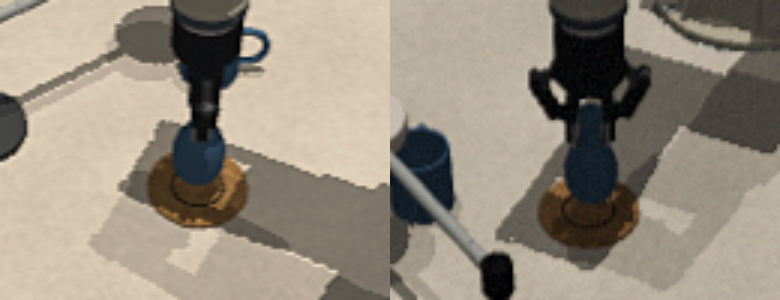

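```bash
python3 - <<'E'
from h import *
from scipy.optimize import least_squares
np.set_printoptions(precision=1,suppress=True)
m=camera_model("wrist");m["pose"]=np.load("w5.npy");im=cv2.imread("pics/w5.png");hsv=cv2.cvtColor(im,cv2.COLOR_BGR2HSV)
k=cv2.inRange(hsv,(5,90,20),(20,255,255));k=cv2.morphologyEx(k,cv2.MORPH_OPEN,np.ones((3,3)))
L=[]
for v in range(150,235,3):
    xs=np.where(k[v,240:400])[0]+240
    if len(xs): L+= [(xs.min()-.5,v),(xs.max()+.5,v)]
for u in range(290,350,3):
    ys=np.where(k[120:240,u])[0]+120
    if len(ys): L.append((u,ys.min()-.5))
pts=np.array([onz(m,u,v,6)[:2] for u,v in L])
f=least_squares(lambda p:np.hypot(*(pts-p[:2]).T)-p[2],[480,-45,60],loss="soft_l1");print("pad",f.x,np.sort(np.abs(f.fun))[-5:])
f=least_squares(lambda p:np.hypot(*(pts-p[:2]).T)-60,[480,-45],loss="soft_l1");print("pad",f.x)
# vase lip (pixels of lip ellipse), at height 110-69.7+115
z=110.1-69.7
print("lip",onz(m,317.5,311,115+z),"belly",onz(m,318,228,35+z))
E
python3 line.py 480.4 -48.3 77.5 -1.19 10
```

```text
pad [478.9 -50.9  59. ] [0.5 0.5 0.5 0.5 0.6]
pad [477.9 -51.3]
lip [480.8 -47.8 155.4] belly [483.4 -46.9  75.4]
[480.3 -47.3 110.5] [ 3.135  0.005 -1.191] left -17.0
[0.03, 0.0, 1.0] -0.001
[0.07, 0.0, 2.0] -0.001
[0.1, 0.01, 3.0] -0.001
[0.11, 0.01, 3.3] -0.001
[0.11, 0.01, 3.3] -0.001
```

```bash
python3 line.py 479 -50 79 -1.19 8
```

```text
[480.3 -47.3 110.5] [ 3.135  0.005 -1.191] left -8.4
[0.05, 0.05, 0.8] -0.001
[0.11, 0.1, 1.59] -0.001
[0.16, 0.15, 2.39] -0.001
[0.22, 0.2, 3.15] -0.001
[0.22, 0.2, 3.15] -0.001
```

>>> arm_command:
  plan:
    - {"translation":[0.05,0.05,0.8],"twist":0,"gripper":0.15}
    - {"translation":[0.1,0.1,1.6],"twist":0,"gripper":0.15}
    - {"translation":[0.16,0.15,2.4],"twist":0,"gripper":0.15}
    - {"translation":[0.22,0.2,3.0],"twist":0,"gripper":0.15}
    - {"translation":[0.22,0.2,3.15],"twist":0,"gripper":0.15}

```text
clock: 10.28
eef_pos: [478.0, -50.0, 77.5]
tcp_rot: [3.133, 0.006, -1.191]
contact_force: [-0.2, -0.1, -1.2]
opening: 0.334
```

>>> arm_command:
  plan:
    - {"translation":[0,0,0.05],"twist":0,"gripper":0.15}
    - {"translation":[0,0,0.1],"twist":0,"gripper":0.15}
    - {"translation":[0,0,0.15],"twist":0,"gripper":0.15}
    - {"translation":[0,0,0.2],"twist":0,"gripper":0.15}
    - {"translation":[0,0,0.2],"twist":0,"gripper":0.15}

```text
clock: 10.7
eef_pos: [478.2, -50.0, 75.8]
tcp_rot: [3.133, 0.006, -1.191]
contact_force: [1.0, -0.7, -1.0]
opening: 0.33
```

>>> arm_command:
  plan:
    - {"translation":[0,0,0.04],"twist":0,"gripper":0.15}
    - {"translation":[0,0,0.08],"twist":0,"gripper":0.15}
    - {"translation":[0,0,0.12],"twist":0,"gripper":0.15}
    - {"translation":[0,0,0.15],"twist":0,"gripper":0.15}
    - {"translation":[0,0,0.15],"twist":0,"gripper":0.15}

```text
clock: 11.12
eef_pos: [478.9, -49.9, 75.6]
tcp_rot: [3.135, 0.005, -1.191]
contact_force: [-4.4, 2.3, 16.5]
opening: 0.337
```

>>> arm_command:
  plan:
    - {"translation":[0,0,0],"twist":0,"gripper":0.15}
    - {"translation":[0,0,0],"twist":0,"gripper":0.36}
    - {"translation":[0,0,0],"twist":0,"gripper":0.42}
    - {"translation":[0,0,0],"twist":0,"gripper":0.5}
    - {"translation":[0,0,0],"twist":0,"gripper":0.6}

```text
clock: 11.53
eef_pos: [478.9, -50.0, 75.4]
tcp_rot: [3.135, 0.005, -1.191]
contact_force: [-0.9, -0.3, -0.2]
opening: 0.601
```

>>> arm_command:
  plan:
    - {"translation":[0,0,0],"twist":0,"gripper":0.8}
    - {"translation":[0,0,0],"twist":0,"gripper":0.95}
    - {"translation":[0,0,0],"twist":0,"gripper":1}
    - {"translation":[0,0,0],"twist":0,"gripper":1}
    - {"translation":[0,0,0],"twist":0,"gripper":1}

```text
clock: 11.95
eef_pos: [478.9, -50.0, 75.4]
tcp_rot: [3.135, 0.005, -1.191]
contact_force: [-0.1, 0.6, 0.4]
opening: 1.001
```

Run:
```python
from h import *
m=camera_model("wrist");np.save("w6.npy",m["pose"]);print(sense()["eef_pos"],sense()["tcp_rot"],sense()["contact_force"])
im=grab_frame("wrist");b=grab_frame("side");c=grab_frame("scene")
cv2.imwrite("pics/w6.png",im)
cv2.imwrite("pics/c6.png",np.hstack([cv2.resize(b[160:260,290:420],None,fx=3,fy=3),cv2.resize(c[130:230,250:380],None,fx=3,fy=3)]))
```

```text
[478.88922943 -49.97627165  75.39468262] [ 3.13473366  0.00509984 -1.19064747] [-0.07098782  0.59423478  0.41203459]
```

View pics/w6.png

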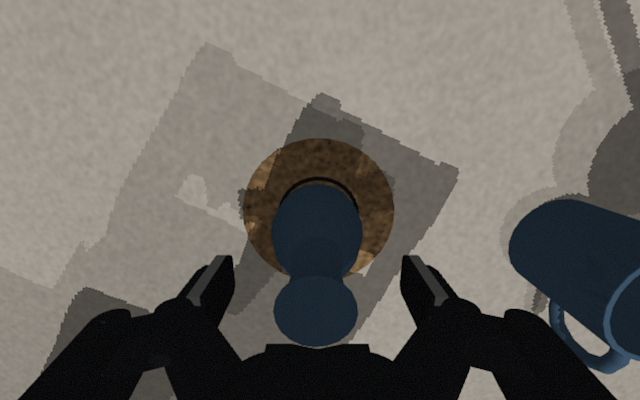

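View pics/c6.png

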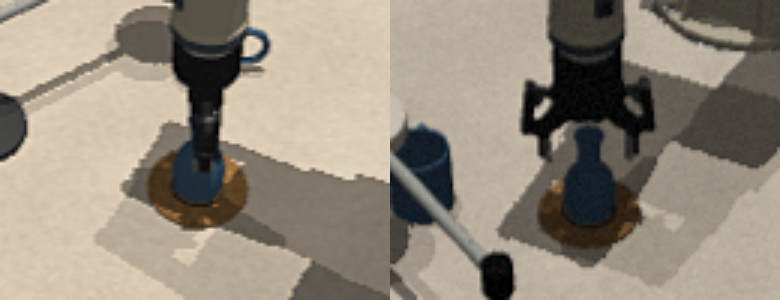

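>>> arm_command:
  plan:
    - {"translation":[0,0,-2],"twist":0,"gripper":1}
    - {"translation":[0,0,-5.5],"twist":0,"gripper":1}
    - {"translation":[0,0,-9.5],"twist":0,"gripper":1}
    - {"translation":[0,0,-13.5],"twist":0,"gripper":1}
    - {"translation":[0,0,-17.5],"twist":0,"gripper":1}

```text
clock: 12.52
eef_pos: [479.8, -50.3, 252.3]
tcp_rot: [3.134, 0.005, -1.191]
contact_force: [1.7, 0.6, 0.3]
opening: 0.999
```

```bash
python3 line.py 479 -50 310 -1.19 30
```

```text
[479.8 -50.3 252.3] [ 3.134  0.005 -1.191] left -92.3
[-0.04, 0.05, -3.0] -0.001
[-0.09, 0.1, -5.77] -0.001
[-0.09, 0.1, -5.77] -0.001
[-0.09, 0.1, -5.77] -0.001
[-0.09, 0.1, -5.77] -0.001
```

>>> arm_command:
  plan:
    - {"translation":[0,0,-3],"twist":0,"gripper":1}
    - {"translation":[0,0,-5.5],"twist":0,"gripper":1}
    - {"translation":[0,0,-5.5],"twist":0,"gripper":1}
    - {"translation":[0,0,-5.5],"twist":0,"gripper":1}
    - {"translation":[0,0,-5.5],"twist":0,"gripper":1}

```text
clock: 12.93
eef_pos: [479.7, -50.4, 306.5]
tcp_rot: [3.134, 0.006, -1.191]
contact_force: [-0.2, 0.6, 0.3]
opening: 0.995
```

```bash
python3 - <<'E'
from h import *
m=camera_model("wrist");np.save("w7.npy",m["pose"]);print(sense()["eef_pos"],sense()["tcp_rot"])
im=grab_frame("wrist");cv2.imwrite("pics/w7.png",im)
E
python3 line.py 597.5 -267.8 312 -0.537 39
```

```text
[479.71471407 -50.35518365 306.47050177] [ 3.1336465   0.00572916 -1.19066764]
[479.4 -50.3 305.9] [ 3.133  0.006 -1.191] left 52.5
[3.87, -0.45, -0.12] -0.12
[7.74, -0.91, -0.25] -0.24
[11.61, -1.36, -0.37] -0.36
[15.49, -1.82, -0.5] -0.48
[19.36, -2.27, -0.62] -0.6
```

View pics/w7.png

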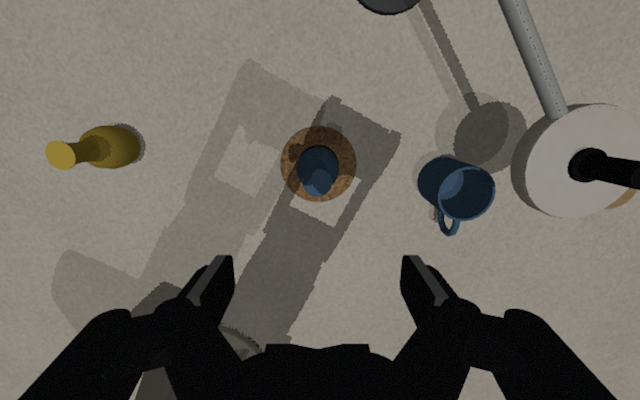

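Run:
```python
from h import *
np.set_printoptions(precision=1,suppress=True)
m=camera_model("wrist");m["pose"]=np.load("w7.npy");im=cv2.imread("pics/w7.png");hsv=cv2.cvtColor(im,cv2.COLOR_BGR2HSV)
k=cv2.inRange(hsv,(95,60,10),(120,255,255))[130:210,285:355];ys,xs=np.where(k)
for y in range(ys.min(),ys.max()+1,3):
    xx=xs[ys==y]+285;print(y+130,xx.min(),xx.max(),end="; ")
c=cv2.inRange(hsv,(5,80,10),(22,255,255));q=np.zeros_like(c);q[115:210,270:365]=c[115:210,270:365]
print(cv2.fitEllipse(cv2.convexHull(max(cv2.findContours(q,0,2)[0],key=cv2.contourArea))))
print("lip",onz(m,319,182,121),"belly",onz(m,317.8,169.5,41),"pad",onz(m,318.3,164,6))
```

```text
147 313 319; 150 306 326; 153 303 331; 156 301 333; 159 299 336; 162 298 337; 165 297 337; 168 297 337; 171 297 337; 174 298 337; 177 299 336; 180 300 334; 183 303 331; 186 304 330; 189 305 328; 192 308 325; 195 313 321; ((317.975830078125, 163.45445251464844), (75.43238067626953, 75.66217803955078), 77.92192077636719)
lip [479.3 -52.5 121. ] belly [478.1 -51.2  41. ] pad [480.1 -51.2   6. ]
```

>>> arm_command:
  plan:
    - {"translation":[3.87,-0.45,0],"twist":-0.12,"gripper":0.8}
    - {"translation":[7.74,-0.91,0],"twist":-0.24,"gripper":0.7}
    - {"translation":[11.61,-1.36,0],"twist":-0.36,"gripper":0.7}
    - {"translation":[15.49,-1.82,-0.2],"twist":-0.48,"gripper":0.7}
    - {"translation":[19.36,-2.27,-0.4],"twist":-0.6,"gripper":0.7}

```text
clock: 13.4
eef_pos: [572.3, -223.1, 306.3]
tcp_rot: [3.137, 0.014, -0.585]
contact_force: [0.4, 0.5, 0.5]
opening: 0.697
```

```bash
python3 line.py 597.5 -267.8 300 -0.537 25
```

```text
[ 572.3 -223.1  306.3] [ 3.137  0.014 -0.585] left -73.3
[2.21, 1.13, 0.28] -0.048
[4.43, 2.25, 0.56] -0.048
[4.58, 2.33, 0.58] -0.048
[4.58, 2.33, 0.58] -0.048
[4.58, 2.33, 0.58] -0.048
```

>>> arm_command:
  plan:
    - {"translation":[2.2,1.13,0],"twist":-0.04,"gripper":0.7}
    - {"translation":[4.0,2.1,0],"twist":-0.04,"gripper":0.7}
    - {"translation":[4.58,2.33,0.2],"twist":-0.04,"gripper":0.7}
    - {"translation":[4.58,2.33,0.5],"twist":-0.04,"gripper":0.7}
    - {"translation":[4.58,2.33,0.5],"twist":-0.04,"gripper":0.7}

```text
clock: 13.82
eef_pos: [596.5, -266.9, 298.5]
tcp_rot: [3.138, 0.018, -0.545]
contact_force: [-0.7, -0.6, -0.3]
opening: 0.702
```

```bash
python3 - <<'E'
from h import *
m=camera_model("wrist");np.set_printoptions(precision=1,suppress=True);print(sense()["eef_pos"],sense()["tcp_rot"])
im=grab_frame("wrist");cv2.imwrite("pics/w8.png",im)
k=(im.max(2)<14).astype(np.uint8)[150:240,270:370];N,L,S,C=cv2.connectedComponentsWithStats(k);i=1+np.argmax(S[1:,4]);ys,xs=np.where(L==i)
for y in range(ys.min(),ys.max()+1,3):
    xx=xs[ys==y]+270;print(y+150,xx.min(),xx.max(),end="; ")
E
python3 line.py 597.5 -267.8 198 -0.537 36
```

```text
[ 596.5 -266.9  298.5] [ 3.1  0.  -0.5]
185 322 331; 188 316 336; 191 313 338; 194 311 340; 197 310 337; 200 310 338; 203 310 338; 206 311 339; 209 313 339; 212 314 338; 215 314 339; 218 314 339; 221 315 339; 224 316 337; 227 319 334; 230 324 328; [ 596.5 -266.6  299.4] [ 3.138  0.017 -0.545] left -78.6
[0.11, 0.0, 3.6] -0.008
[0.22, 0.01, 7.2] -0.008
[0.31, 0.01, 10.13] -0.008
[0.31, 0.01, 10.13] -0.008
[0.31, 0.01, 10.13] -0.008
```

View pics/w8.png

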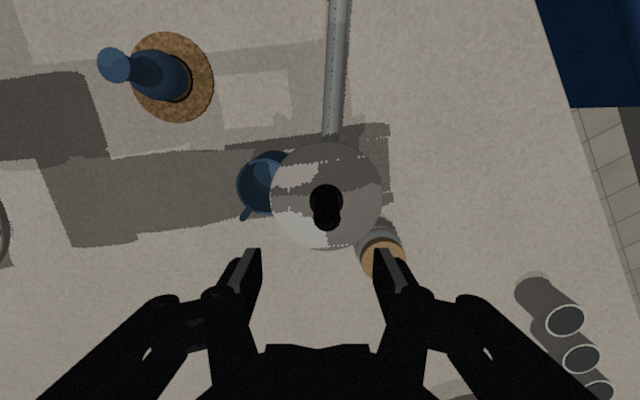

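>>> arm_command:
  plan:
    - {"translation":[0.2,0,3.4],"twist":0,"gripper":0.7}
    - {"translation":[0.3,0,6.8],"twist":0,"gripper":0.7}
    - {"translation":[0.3,0,10],"twist":0,"gripper":0.7}
    - {"translation":[0.3,0,10],"twist":0,"gripper":0.6}
    - {"translation":[0.3,0,10],"twist":0,"gripper":0.4}
  squeeze: 20

```text
clock: 14.28
eef_pos: [596.3, -266.1, 198.5]
tcp_rot: [3.137, 0.02, -0.544]
contact_force: [0.6, -0.0, 0.8]
opening: 0.474
```

>>> arm_command:
  plan:
    - {"translation":[0,0,0],"twist":0,"gripper":0.1}
    - {"translation":[0,0,0],"twist":0,"gripper":0.1}
    - {"translation":[0,0,0],"twist":0,"gripper":0.1}
    - {"translation":[0,0,0],"twist":0,"gripper":0.1}
    - {"translation":[0,0,0],"twist":0,"gripper":0.1}
  squeeze: 20

```text
clock: 14.7
eef_pos: [597.8, -266.3, 201.1]
tcp_rot: [3.139, 0.016, -0.544]
contact_force: [0.5, 2.5, 6.8]
opening: 0.252
```

```bash
sed -i 's/759.2,-36./759.1,-39.3/; s/,198,/,s["eef_pos"][2],/' arc.py; python3 arc.py -0.06 5
```

```text
t 0.9529399879684404 r 278.44673926760214 yaw off 0.074340241306033 201.12495409535313
[-1.66, -0.17, 0.03] 0.06
[-3.31, -0.45, 0.05] 0.12
[-4.94, -0.82, 0.08] 0.18
[-6.54, -1.29, 0.1] 0.24
[-8.11, -1.85, 0.12] 0.3
```

>>> arm_command:
  plan:
    - {"translation":[-1.66,-0.17,0],"twist":0.06,"gripper":0.1}
    - {"translation":[-3.31,-0.45,0],"twist":0.12,"gripper":0.1}
    - {"translation":[-4.94,-0.82,0],"twist":0.18,"gripper":0.1}
    - {"translation":[-6.54,-1.29,0],"twist":0.24,"gripper":0.1}
    - {"translation":[-8.11,-1.85,0],"twist":0.3,"gripper":0.1}

```text
clock: 15.12
eef_pos: [537.0, -207.6, 201.4]
tcp_rot: [3.134, 0.015, -0.847]
contact_force: [6.3, 3.2, -16.9]
opening: 0.251
```

```bash
python3 arc.py -0.07 5
```

```text
t 0.6484859192509396 r 278.61213161028326 yaw off 0.07524304829304707 201.3978703290879
[-1.94, -0.21, 0.03] 0.07
[-3.86, -0.56, 0.06] 0.14
[-5.74, -1.05, 0.08] 0.21
[-7.6, -1.66, 0.1] 0.28
[-9.4, -2.4, 0.13] 0.35
```

>>> arm_command:
  plan:
    - {"translation":[-1.94,-0.15,0.1],"twist":0.07,"gripper":0.1}
    - {"translation":[-3.86,-0.46,0.1],"twist":0.14,"gripper":0.1}
    - {"translation":[-5.74,-0.95,0.1],"twist":0.21,"gripper":0.1}
    - {"translation":[-7.6,-1.56,0.1],"twist":0.28,"gripper":0.1}
    - {"translation":[-9.4,-2.3,0.1],"twist":0.35,"gripper":0.1}

```text
clock: 15.53
eef_pos: [492.7, -120.9, 201.4]
tcp_rot: [3.132, 0.011, -1.201]
contact_force: [12.6, 2.8, -21.7]
opening: 0.252
```

```bash
python3 arc.py -0.052 5
```

```text
t 0.2971303530447463 r 278.64704051698527 yaw off 0.07251437148518275 201.38737010287372
[-1.44, -0.14, 0.01] 0.052
[-2.87, -0.36, 0.03] 0.104
[-4.29, -0.65, 0.04] 0.156
[-5.7, -1.02, 0.05] 0.208
[-7.08, -1.45, 0.07] 0.26
```

>>> arm_command:
  plan:
    - {"translation":[-1.7,-0.25,0.2],"twist":0.06,"gripper":0.1}
    - {"translation":[-3.4,-0.55,0.25],"twist":0.12,"gripper":0.1}
    - {"translation":[-5.0,-0.9,0.25],"twist":0.18,"gripper":0.1}
    - {"translation":[-6.2,-1.25,0.25],"twist":0.225,"gripper":0.1}
    - {"translation":[-6.95,-1.5,0.25],"twist":0.255,"gripper":0.1}

```text
clock: 15.95
eef_pos: [480.9, -49.9, 201.1]
tcp_rot: [3.13, 0.008, -1.458]
contact_force: [-6.4, -2.1, 8.9]
opening: 0.252
```

```bash
python3 arc.py -0.01 1; python3 line.py 479.2 -51.2 199 -1.45 10
```

```text
t 0.03825419217343299 r 278.4372751005497 yaw off 0.07448476961310077 201.13025970706002
[-0.28, -0.02, 0.0] 0.01
[-0.28, -0.02, 0.0] 0.01
[-0.28, -0.02, 0.0] 0.01
[-0.28, -0.02, 0.0] 0.01
[-0.28, -0.02, 0.0] 0.01
[480.9 -49.9 201.1] [ 3.13   0.008 -1.458] left -47.0
[0.11, 0.18, 0.21] -0.008
[0.11, 0.18, 0.21] -0.008
[0.11, 0.18, 0.21] -0.008
[0.11, 0.18, 0.21] -0.008
[0.11, 0.18, 0.21] -0.008
```

>>> arm_command:
  plan:
    - {"translation":[0.1,0,0],"twist":0,"gripper":0.1}
    - {"translation":[0.1,0,0],"twist":0,"gripper":0.1}
    - {"translation":[0.1,0,0],"twist":0,"gripper":0.4}
    - {"translation":[0.1,0,0],"twist":0,"gripper":0.6}
    - {"translation":[0.1,0,0],"twist":0,"gripper":0.7}

```text
clock: 16.37
eef_pos: [481.5, -51.5, 201.6]
tcp_rot: [3.131, 0.007, -1.458]
contact_force: [0.1, 0.3, 0.2]
opening: 0.667
```

>>> arm_command:
  plan:
    - {"translation":[0,0,0],"twist":0,"gripper":0.75}
    - {"translation":[0,0,-2],"twist":0,"gripper":0.75}
    - {"translation":[0,0,-5],"twist":0,"gripper":0.75}
    - {"translation":[0,0,-8],"twist":0,"gripper":0.75}
    - {"translation":[0,0,-11],"twist":0,"gripper":0.75}

```text
clock: 16.78
eef_pos: [482.6, -52.4, 313.1]
tcp_rot: [3.13, 0.007, -1.458]
contact_force: [1.4, -0.2, 0.5]
opening: 0.749
```

```bash
python3 line.py 400 100 340 -1.45 38
```

```text
[482.6 -52.4 313.1] [ 3.13   0.007 -1.458] left -14.6
[-3.49, 1.41, -0.54] -0.008
[-6.97, 2.83, -1.08] -0.008
[-10.46, 4.24, -1.63] -0.008
[-13.94, 5.65, -2.17] -0.008
[-16.09, 6.52, -2.5] -0.008
```

Run:
```python
from h import *
m=camera_model("wrist");np.save("w9.npy",m["pose"])
cv2.imwrite("pics/w9.png",grab_frame("wrist"))
```

>>> arm_command:
  plan:
    - {"translation":[-3,1.2,-0.5],"twist":0,"gripper":0.75}
    - {"translation":[-6.5,2.6,-1],"twist":0,"gripper":0.75}
    - {"translation":[-10,4,-1.5],"twist":0,"gripper":0.75}
    - {"translation":[-13.5,5.5,-2],"twist":0,"gripper":0.75}
    - {"translation":[-16,6.5,-2.5],"twist":0,"gripper":0.75}

```text
clock: 17.25
eef_pos: [401.4, 100.3, 345.7]
tcp_rot: [3.139, 0.006, -1.459]
contact_force: [0.7, 0.7, -0.2]
opening: 0.75
```

>>> arm_command:
  plan:
    - {"translation":[0,0,0],"twist":0,"gripper":0.75}
    - {"translation":[0,0,0],"twist":0,"gripper":0.75}
    - {"translation":[0,0,0],"twist":0,"gripper":0.75}
    - {"translation":[0,0,0],"twist":0,"gripper":0.75}
    - {"translation":[0,0,0],"twist":0,"gripper":0.75}

```text
clock: 17.67
eef_pos: [401.9, 99.4, 345.3]
tcp_rot: [3.138, 0.006, -1.46]
contact_force: [0.2, 0.7, 0.8]
opening: 0.746
```

Run:
```python
from h import *
m=camera_model("wrist");np.save("w10.npy",m["pose"])
im=grab_frame("wrist");b=grab_frame("side");c=grab_frame("scene")
for n,i in(("w10",im),("side10",b),("scene10",c)): cv2.imwrite(f"pics/{n}.png",i)
cv2.imwrite("pics/c10.png",np.hstack([cv2.resize(b[130:260,260:400],None,fx=2.8,fy=2.8,interpolation=cv2.INTER_CUBIC),cv2.resize(c[130:260,240:380],None,fx=2.8,fy=2.8,interpolation=cv2.INTER_CUBIC)]))
print(sense()["clock"],sense()["eef_pos"])
```

```text
17.8167 [401.69615313  99.67628558 345.3965889 ]
```

View pics/c10.png

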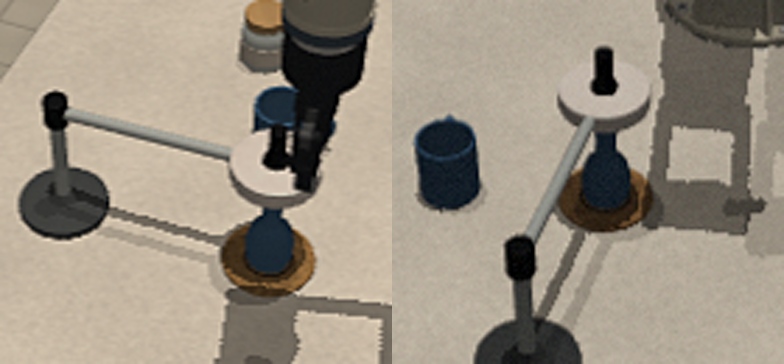

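View pics/w10.png

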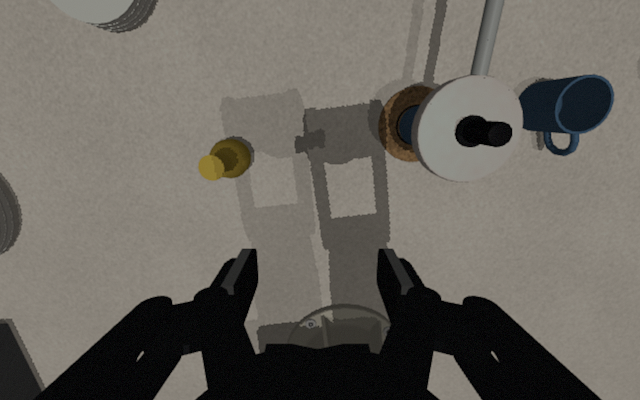

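View pics/w9.png

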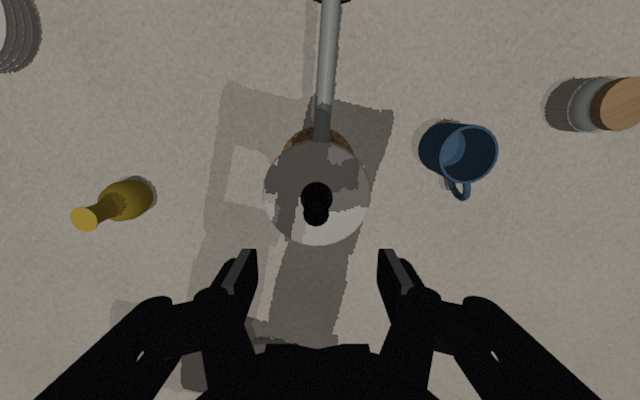

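Lamp head sits over the vase, which stands upright on the pad. A last numeric check follows: knob position, vase position and bystanders.

Run:
```python
from h import *
np.set_printoptions(precision=1,suppress=True)
m=camera_model("wrist");m["pose"]=np.load("w10.npy");sc,si=camera_model("scene"),camera_model("side")
print("knob collar",onz(m,470.5,131,186),"knob top",onz(m,501,133.5,233),"headtop",onz(m,469.5,128,181))
z=2.8;D=lambda u,v:(260+u/z,130+v/z);S=lambda u,v:(240+(u-392)/z,130+v/z)
print("head top ctr scene",onz(sc,*S(604,90),181)); print("knobtop scene",onz(sc,*S(604,52),233))
print("vase belly",onz(sc,*S(606,180),41),onz(si,*D(269,243),41)); print("mug rim",onz(sc,*S(447,142),85))
for n in("scene","side"):
  a=cv2.imread(f"pics/{n}0.png").astype(int);b=cv2.imread(f"pics/{n}10.png")
  hs=[cv2.inRange(cv2.cvtColor(q.astype(np.uint8),cv2.COLOR_BGR2HSV),(95,90,25),(118,255,255)) for q in(a,b)]
  if n=="scene": print("mug px shift",[cv2.connectedComponentsWithStats(h[165:210,240:280])[3][1:].round(1).tolist() for h in hs])
w=camera_model("wrist");w["pose"]=np.load("w9.npy");print("mug w9",onz(w,468,152,85),"jar w9",onz(w,622,104,85),"plates side/scene see pics")
```

```text
knob collar [478.2 -49.6 186. ] knob top [478.9 -51.9 233. ] headtop [481.  -50.3 181. ]
head top ctr scene [485.9 -45.3 181. ]
knobtop scene [481.1 -46.6 233. ]
vase belly [489.4 -42.4  41. ] [473.5 -40.9  41. ]
mug rim [ 535.4 -232.3   85. ]
mug px shift [[[19.7, 23.0]], [[19.6, 23.1]]]
mug w9 [ 531.6 -240.5   85. ] jar w9 [ 608.9 -409.7   85. ] plates side/scene see pics
```

```bash
python3 -c "
from rig import job,sense
print(sense()['clock'],sense()['contact_force'],sense()['qvel'].round(4)); print(job.sign_off())"
```

```text
17.8167 [ 0.8504843  -0.41758953  0.53077751] [ 0.0053 -0.0038  0.0011  0.003   0.0022  0.0034]
the job is handed in; nothing more can be done
None
```

I swung the lamp aside by its knob, stood the blue vase on the cork pad and let go. I then swung the lamp back over the vase and handed the job in at 17.8 s of the 67 s allowed. No verdict was reported.

**Lamp aside:** the head was about 250 mm from the middle of the pad while the vase was being placed.

**Placing the vase:** the wrist force read about 17 N at touchdown, under the 40 N limit.

**Final positions (wrist camera):**

| Item | x, y (mm) |
|---|---|
| Vase, measured after letting go and before the lamp came back | (479, -52) |
| Pad centre, same picture | (480, -51) |
| Lamp knob, last picture | about (479, -51) |

These put the vase and lamp head within a few mm of where they should be. In the last pictures the vase is upright under the head with a clear gap.

**Checks that disagreed or were incomplete:**
- **Fixed cameras:** rough readings from the scene and side cameras differ from the wrist camera by up to about 10 mm. On the vase's belly they also disagree with each other by about 16 mm in x. I trusted the wrist camera and the robot's pose; even these errors stay inside the 25–30 mm limits.
- **Lamp return:** vertical pull on the knob reached about 22 N on the way back, and I eased it off before letting go.
- **Bystanders:** the mug moved only about 0.1 pixel in the scene picture. The jar's last measured position agrees with its first. The plates were not measured again; the arm never went near them.

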